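Pulse the food processor, then hold it at full speed

ROBOT

A 6-joint arm with a two-finger parallel gripper is mounted at the origin on the work surface. World frame = base frame: x ahead of the robot, y to its left, z up, the work surface at z = 0. Lengths are in m, angles in rad, forces in N, time in s.
With the tool pointing down it reaches from about 0.35 to 0.775 m from the base axis. Payload 7.3 kg.
Tool frame: the origin (TCP) lies on the centre line of the jaws, within the pads' length; the fingertips stand 17 mm ahead of it and the grasp point (between the pads) lies 2 mm behind it (robot.tcp_to_tips is the distance from the TCP to the fingertips, in m); z points along the fingers, y is the line along which they close (so a half turn about z gives the same grasp; the last joint's range is limited). The gripper opens to 92 mm and grips with 3 to 60 N. Pads are 19 mm wide; open, the fingers measure 130 mm over their backs; the gripper's body (75 mm by 190 mm) begins 47 mm behind the grasp point.
Start: joints at [1.064, 0.342, 1.524, -0, 1.275, -0.146], TCP at [0.185, 0.491, 0.244] pointing down, gripper open.
Joint ranges: [-2.53, 2.53], [-0.77, 2.02], [0.04, 2.7], [-1, 4.14], [0.28, 2.66], [-3.11, 3.11]. Speed limits (rad/s): [2.57, 2.57, 3.14, 3.14, 3.14, 3.14].

INTERFACE

Orientations are given as [roll, pitch, yaw] about the fixed x, y, z axes, in that order (R = Rz(yaw) Ry(pitch) Rx(roll)).
In Python, from cell import robot gives the robot as it stands. The module is installed in compiled form; this text tells all that it offers.
- The arm moves only by the tool carry_out, never from a script. Its argument "commands" is a list of rows, each a list of 3 entries, a list of its own where there are three numbers: the shift along the tool's x, y, z in m, then the turn about the tool's z in rad, then the opening, from 0 (shut) to 1 (fully open). In form: [[[dx, dy, dz], yaw, claw], ...]. A call has 1 to 20 rows; each row shifts and turns the commanded pose from where the row before left it, along the tool's axes as they then stand; what a row does not reach is not made up. A row lasts 1/8 s, in which the tool goes at most 62.5 mm and 10.7 degrees, less where a joint would pass 70% of its speed; a pose out of reach is approached as far as the arm can. A call is refused whole if a number of a shift passes 0.0625 or a number of a turn 0.188, either way. A call with a gripper value outside its range is refused whole. The fingers move at their own pace and stop on an object; "newtons" is the grip in N (left out, the last holds). Time passes only in rows, so rows that do not move let the fingers close. It gives the time, the measured TCP pose, the force, the opening and the grip force at its end, in the units of the state.
- robot.observe(): the state, without advancing time (a new reading comes with each control period).
- robot.read_camera(name): name is "side" or "top"; returns a dict with "pixels" (400x640x3 uint8, red, green, blue), "fx", "fy", "cx", "cy" (pixels), "k1" (the pictures are not rectified: a ray, as slopes to the right and down, at radius r is drawn at 1 + k1 r^2 times it, then the intrinsics apply), "view" (4x4, takes a point from world to camera coordinates). Camera axes: x right, y up, looking along -z (the intrinsics and any distortion apply to the point x, -y, -z); pixel columns grow to the right and rows downward; lengths in m; the calibration is good to about 2 mm. A picture is of the moment at which its call begins. There is no depth.
- robot.hand_in(): hands the job in; it is judged then, once.
Trained networks look in a picture, given as the dict that the camera call returned (one of the last four; its "shot" number tells which), for a name from the list of things; names that differ only in an ending like _2 or _b are one class to them, and where a whole thing is asked for, a point or a joint stands for the part that bears it (a point fixed in the world has none). Each returns a list of dicts, best first, with "p" (0 to 1); they miss things now and then, are a little off and sometimes report something else, mostly with a low value. They report only what shows in the picture. A call takes as long as a camera call.
- robot.find_in(picture, name): "at" ([column, row] in pixels, amid what is visible of it).
- robot.tip_of(picture, name): "at" ([column, row] in pixels: a listed point, or the origin of a listed thing).
The state is a dict: "time": time; "qpos": joint angles; "qvel": joint speeds; "joint_efforts": joint torques, N m; "tool_pos": TCP position; "tool_rot": TCP orientation; "contact_force": force on the tool from outside, world axes, zero at the start; "torque": the same for the moment, N m; "opening": finger opening in m; "grip_force": force on a finger pad.
Only numpy, scipy, OpenCV 4.12 (cv2) and the standard library are available. Lean on these libraries where they do the work, as an engineer would, in place of code of your own. Each camera call takes 0.05 s, during which the arm holds its last target. There are 200 camera calls.

TASK

Grind the almonds in the food processor with the dial on its top: first give them a pulse by turning the dial anticlockwise from off (ring mark) as far as it goes (bar mark), and let go of it so that it springs back to off. Then turn it clockwise past the clicks at 1 and 2 to the sprung full-speed place at the end (three dots) and keep holding it there with the gripper's fingers: the program finishes while still holding the dial against its spring. Leave the loose things standing around the machine where they are.

Things in the scene. Friction and masses are not known exactly. Their poses are not given: they have to be found in the camera images.
- dial (a joint): the control dial of the food processor, rad, growing clockwise seen from above. -0.4 = pulse (stop at -0.45), 0 = off, 0.4 = speed 1, 0.8 = speed 2, 1.2 = full speed (stop at 1.25). Detents click at every place and hold the dial at off, 1 and 2; the two end places are sprung: let go at pulse it springs back to off by itself in about 0.3 s, let go at full speed it springs back to 2. About 0.06 N m turns it over a click; about 0.25 N m holds it at either stop. It starts at off
- dial_grip (a point): a point on the dial's vertical axis, half-way up the straight grip bar of the black dial. Round skirt 70 mm across and 9 mm thick, its top 13 mm below this point; the bar across it is 68 long, 14 wide (flat parallel faces) and 26 tall, from 13 mm below to 13 mm above this point. x runs along the bar to its pointer end (white line), z up; it turns with the dial. The dial sits flat on top of the motor housing, the bar's top 167 mm above the table
- dial_pointer (a point): the pointer end of the grip bar: top edge of the bar, 34 mm from the dial's axis, marked with a white line
- processor: food processor, fixed to the table: white motor housing 215 (x) x 180 (y) x 130 tall with a flat deck on top, origin on the table straight below the dial's axis, x away from its front, y towards the bowl, z up. Marks on the deck around the dial, clockwise: a bar = pulse, a ring = off, one dot = 1, two dots = 2, three dots = full speed; the one-dot mark lies straight in front (-x) of the dial's axis. Marks are 0.4 rad apart and flat
- bowl_lid (a point): centre of the top of the lid of the clear bowl (190 mm across, with a white handle on its far side and a feed tube and pusher reaching 80 mm above this point) that stands next to the motor housing; 204 mm above the table, its axis 240 mm from the dial's axis. An obstacle only
- glass: loose bystander: plain drinking glass, 68 across, 85 tall, standing beside the motor housing, on the side away from the bowl. Origin at the centre of its underside
- measuring_cup: loose bystander: steel measuring cup with a handle, 84 across, 65 tall, standing on the far side of the machine, between housing and bowl. Origin at the centre of its underside
- jar: loose bystander: closed glass jar with a metal lid, 66 across, 100 tall, standing behind the motor housing (far side). Origin at the centre of its underside
- spray_bottle: loose bystander: trigger spray bottle, 84 across, 190 tall, on the left of the table. Origin at the centre of its underside

How it is judged:
On the way, in this order (a step that is already met when the one before it is completed fails the run):
1. the dial is turned anticlockwise to pulse (value of joint dial below -0.33 rad), for 0.1 s.
2. the dial is let go and has sprung back to off (value of joint dial between -0.12 and 0.12 rad and contact force between the fingers and dial below 0.05 N), for 0.2 s.
At the end, for the whole second after the job is handed in: the dial is held at full speed (within 0.12 rad of 1.2 or on its stop, i.e. above 1.08 rad) by the gripper's fingers, which press on it with more than 0.5 N (value of joint dial above 1.08 rad and contact force between the fingers and dial above 0.5 N); the arm keeps its last pose, push and grip.
It fails at once if a loose thing around the machine is knocked or pushed more than 30 mm from its place (distance of any of glass, measuring_cup, jar, spray_bottle from where it was at the start of the episode above 0.03 m).
It also fails if it takes over 51 s, if anything falls off the work surface, if the arm or the gripper's body presses on something with over 40 N, if the wrist force passes 120 N, or if a joint passes its speed limit or range.

## Working session

There is one attempt and no reset: what is moved stays moved. The work goes in short steps, Python scripts to look and compute and a tool call to move; the robot and the scene stay as the last step left them, time stands still between calls to the robot, and variables do not carry over. Pictures are saved under pics/ and viewed, at most 10 in all, crops included, and the job is handed in when it is done.

Besides the shell and the picture viewer there is one more tool, called after "Emit:" as a command line: name --argument value ..., lists and objects as JSON in quotes. carry_out: Moves the arm, as the interface text tells. Its arguments: {"type":"object","properties":{"commands":{"type":"array"},"newtons":{"type":"number"}},"required":["commands"]}

```bash
mkdir -p pics
cat > h.py <<'E'
import numpy as np, cv2
from cell import robot
def ray(P,uv):
    K=np.array([[P["fx"],0,P["cx"]],[0,P["fy"],P["cy"]],[0,0,1.]])
    x,y=cv2.undistortPoints(np.array([[uv]],float),K,np.array([P["k1"],0,0,0,0.]))[0,0]
    V=np.array(P["view"]); R=V[:3,:3]; 
    return -R.T@V[:3,3], R.T@np.array([x,-y,-1.])
def atz(P,uv,z):
    o,d=ray(P,uv); return o+d*(z-o[2])/d[2]
def proj(P,p):
    V=np.array(P["view"]); c=V[:3,:3]@np.array(p)+V[:3,3]; x,y=c[0]/-c[2],-c[1]/-c[2]
    s=1+P["k1"]*(x*x+y*y); return np.array([P["cx"]+P["fx"]*x*s,P["cy"]+P["fy"]*y*s])
def save(P,n): cv2.imwrite("pics/"+n,P["pixels"][:,:,::-1])
E
python3 - <<'E'
from h import *
Z=dict(dial_grip=.154,dial_pointer=.167,bowl_lid=.204,processor=0,glass=0,measuring_cup=0,jar=0,spray_bottle=0)
for c in("top","side"):
    P=robot.read_camera(c); save(P,c+"0.png")
    print(c,ray(P,[320,200])[0].round(3))
    for n,z in Z.items():
        for d in robot.tip_of(P,n)[:2]: print(n,np.round(d["at"],1),round(d["p"],2),atz(P,d["at"],z).round(4))
print(robot.observe())
E
```

```text
top [0.289 0.125 1.678]
dial_grip [405.3 219.6] 0.75 [ 0.4797 -0.1721  0.154 ]
dial_pointer [408.1 228.2] 0.72 [ 0.4512 -0.1782  0.167 ]
bowl_lid [330.  227.9] 0.88 [0.4419 0.0675 0.204 ]
processor [396.5 223.9] 0.74 [ 0.4831 -0.1713  0.    ]
glass [443.7 199.3] 0.78 [ 0.5743 -0.338   0.    ]
glass [331.2 227.5] 0.15 [0.4646 0.0554 0.    ]
measuring_cup [348.7 187.4] 0.85 [ 0.6075 -0.0032  0.    ]
measuring_cup [396.2 227.7] 0.64 [ 0.4698 -0.1702  0.    ]
jar [386.  177.5] 0.93 [ 0.6467 -0.1345  0.    ]
jar [412.4 224.9] 0.74 [ 0.4811 -0.2268  0.    ]
spray_bottle [204.6 190.8] 0.81 [0.5815 0.5019 0.    ]
side [0.51  0.881 0.944]
dial_grip [357.3 135.8] 0.86 [ 0.4666 -0.1743  0.154 ]
dial_pointer [365.1 131.1] 0.54 [ 0.4423 -0.184   0.167 ]
bowl_lid [368.2 176.9] 0.95 [0.4387 0.0737 0.204 ]
processor [349.3 174.7] 0.64 [ 0.4843 -0.1554  0.    ]
glass [326.5 144.2] 0.58 [ 0.5734 -0.3191  0.    ]
measuring_cup [309.6 205.8] 0.74 [0.608  0.0014 0.    ]
measuring_cup [346.9 172.1] 0.23 [ 0.4929 -0.1682  0.    ]
jar [300.2 175.7] 0.58 [ 0.6532 -0.138  -0.    ]
spray_bottle [301.5 363. ] 0.79 [0.5816 0.5084 0.    ]
spray_bottle [354.6 136.9] 0.57 [ 0.4684 -0.3723 -0.    ]
{'time': 0.9, 'qpos': array([ 1.06406525e+00,  3.42019064e-01,  1.52409153e+00,  9.45316275e-06,
        1.27541952e+00, -1.46014947e-01]), 'qvel': array([-0.00166163,  0.00070249, -0.00046301, -0.00116911,  0.00137947,
        0.00218417]), 'joint_efforts': array([-5.98426577e-04, -4.31121862e+01, -2.44474661e+01,  7.15627614e-02,
        4.82421729e-02, -2.38419068e-05]), 'tool_pos': array([0.18528767, 0.49123362, 0.24373357]), 'tool_rot': array([3.14152947e+00, 1.51296713e-07, 2.78087377e+00]), 'contact_force': array([-0.37319063,  0.35810634,  0.19301523]), 'torque': array([-0.03899624,  0.03651847,  0.00930256]), 'grip_force': 0.0, 'opening': 0.0915846786659029}
```

View pics/top0.png

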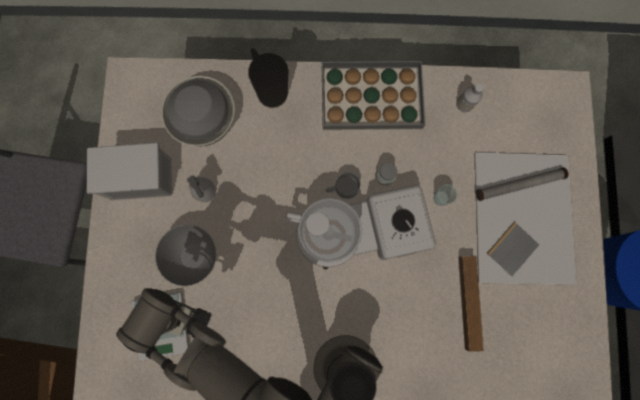

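View pics/side0.png

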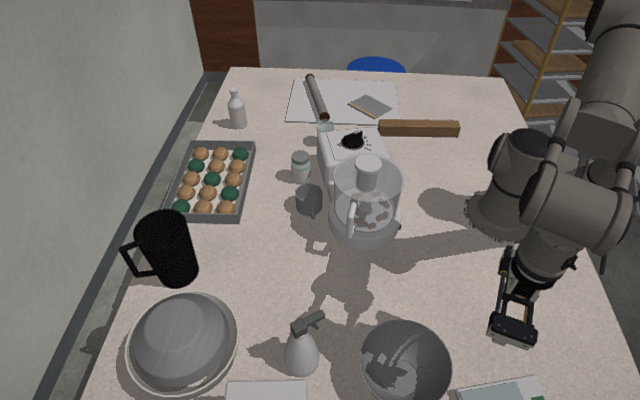

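The top view shows the dial near (403,220), the bowl at (330,230), and the housing yawed about 9°. I'll crop the dial for the bar direction.

Run:
```python
from h import *
P=robot.read_camera("top")
a=P["pixels"][180:265,355:445,::-1]; b=cv2.resize(a,None,fx=6,fy=6,interpolation=cv2.INTER_CUBIC)
cv2.imwrite("pics/crop1.png",cv2.convertScaleAbs(b,alpha=1.6))
for uv in ([370,196],[418,188],[433,247],[381,257]): print(atz(P,uv,.13).round(3))
```

```text
[ 0.556 -0.063  0.13 ]
[ 0.587 -0.219  0.13 ]
[ 0.397 -0.265  0.13 ]
[ 0.361 -0.099  0.13 ]
```

View pics/crop1.png

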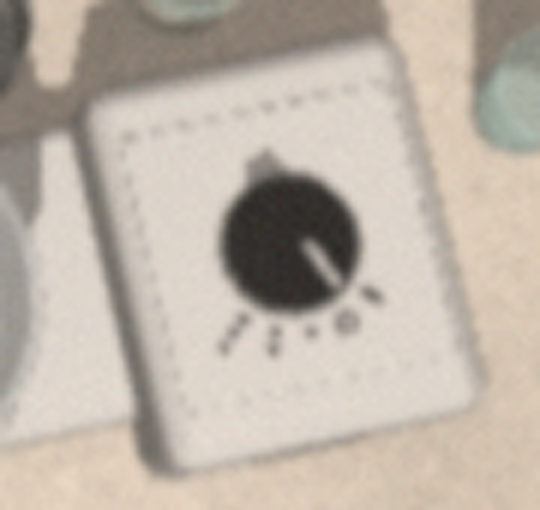

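Crop: the skirt centre is at about full-image (403,220). The pointer line runs down-right to the ring mark, giving a world bar angle of about π+0.6 and a tool yaw of about 0.6. I'll rise, cross above the bowl, then turn.

Emit:
carry_out --commands '[[[0,0,-0.047],0,0.6],[[0,0,-0.047],0,0.6],[[0,0,-0.047],0,0.6],[[-0.036,-0.037,0],0,0.6],[[-0.036,-0.037,0],0,0.6],[[-0.036,-0.037,0],0,0.6],[[-0.036,-0.037,0],0,0.6],[[-0.036,-0.037,0],0,0.6],[[-0.036,-0.037,0],0,0.6],[[-0.036,-0.037,0],0,0.6],[[-0.036,-0.037,0],0,0.6],[[-0.036,-0.037,0],0,0.6],[[-0.036,-0.037,0],0,0.6],[[-0.036,-0.037,0],0,0.6],[[-0.036,-0.037,0],0,0.6],[[-0.036,-0.037,0],0,0.6],[[-0.036,-0.037,0],0,0.6],[[0,0,0],0,0.6]]' --newtons 40

```text
time: 3.2
tool_pos: [0.4746, -0.1742, 0.3833]
tool_rot: [-3.141, -0.002, 2.777]
contact_force: [-0.0, 0.0, -0.7]
opening: 0.0553
grip_force: 0.0
```

Emit:
carry_out --commands '[[[0,0,0],0.18,0.6],[[0,0,0],0.18,0.6],[[0,0,0],0.18,0.6],[[0,0,0],0.18,0.6],[[0,0,0],0.18,0.6],[[0,0,0],0.18,0.6],[[0,0,0],0.18,0.6],[[0,0,0],0.18,0.6],[[0,0,0],0.18,0.6],[[0,0,0],0.18,0.6],[[0,0,0],0.18,0.6],[[0,0,0],0.18,0.6],[[0,0,0],0,0.6]]'

```text
time: 4.82
tool_pos: [0.4738, -0.1705, 0.385]
tool_rot: [3.142, -0.0, 0.623]
contact_force: [0.3, -0.5, 0.4]
opening: 0.0551
grip_force: 0.0
```

Run:
```python
from h import *
P=robot.read_camera("side"); save(P,"side1.png")
s=robot.observe(); print(s["time"],s["tool_pos"].round(4),s["tool_rot"].round(3),s["qpos"].round(3))
print("tcp proj",proj(P,s["tool_pos"]))
for n,z in dict(dial_grip=.154,dial_pointer=.167).items():
    for d in robot.tip_of(P,n)[:2]: print(n,np.round(d["at"],1),round(d["p"],2),atz(P,d["at"],z).round(4))
a=P["pixels"][40:200,270:450,::-1]
cv2.imwrite("pics/crop2.png",cv2.convertScaleAbs(cv2.resize(a,None,fx=3.6,fy=3.6,interpolation=cv2.INTER_CUBIC),alpha=1.6))
T=robot.read_camera("top")
for n,uv in(("skirt",[403.3,220.3]),("line in",[406.3,220.5]),("line out",[412,227.8])): print(n,atz(T,uv,.141 if n=="skirt" else .167).round(4))
a=T["pixels"][180:265,355:445,::-1];cv2.imwrite("pics/crop3.png",cv2.resize(a,None,fx=6,fy=6))
```

```text
4.875 [ 0.4738 -0.1706  0.385 ] [ 3.142 -0.     0.625] [-0.498  0.232  1.294  0.     1.615  0.447]
tcp proj [359.82608989  71.03201676]
dial_grip [354.6 137.9] 0.69 [ 0.4752 -0.1625  0.154 ]
dial_pointer [361.3 131.7] 0.84 [ 0.4546 -0.1798  0.167 ]
skirt [ 0.4789 -0.1682  0.141 ]
line in [ 0.4753 -0.1727  0.167 ]
line out [ 0.4528 -0.1904  0.167 ]
```

View pics/crop2.png

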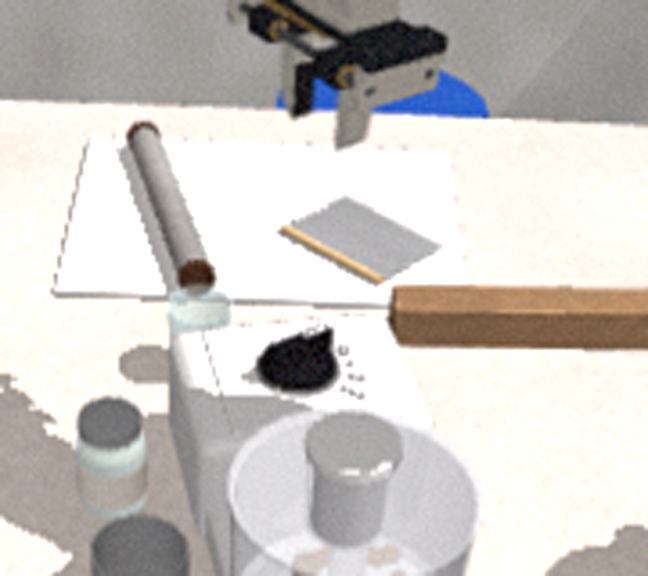

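The side crop shows the dial's skirt at about crop (298,362), i.e. full-image (353,141), with the bar towards the ring mark. My axis estimate is (0.479,-0.168). I'll descend to just above the bar.

Emit:
carry_out --commands '[[[0.0055,0.001,0.03],0,0.6],[[0,0,0.04],0,0.6],[[0,0,0.04],0,0.6],[[0,0,0.04],0,0.6],[[0,0,0.03],0,0.6],[[0,0,0.013],0,0.6],[[0,0,0],0,0.6],[[0,0,0],0,0.6]]'

```text
time: 6.02
tool_pos: [0.4798, -0.1693, 0.193]
tool_rot: [3.139, -0.001, 0.621]
contact_force: [0.5, 0.2, 0.3]
opening: 0.0551
grip_force: 0.0
```

Run:
```python
from h import *
P=robot.read_camera("side")
s=robot.observe(); print(s["time"],s["tool_pos"].round(4),s["tool_rot"].round(3))
t=s["tool_pos"]-[0,0,.017]; print("tip centre proj (crop px)",(proj(P,t)-[310,90])*6)
for q in ([.479,-.168,.154],[.479,-.168,.167],[.4514,-.1879,.167]): print((proj(P,q)-[310,90])*6)
a=P["pixels"][90:170,310:410,::-1]
cv2.imwrite("pics/crop4.png",cv2.convertScaleAbs(cv2.resize(a,None,fx=6,fy=6,interpolation=cv2.INTER_CUBIC),alpha=1.8))
```

```text
6.075 [ 0.4797 -0.1693  0.193 ] [ 3.139e+00 -1.000e-03  6.210e-01]
tip centre proj (crop px) [261.51896938 245.98452363]
[260.55010409 280.8457209 ]
[261.9322476  261.25368456]
[313.6818639  241.46298959]
```

View pics/crop4.png

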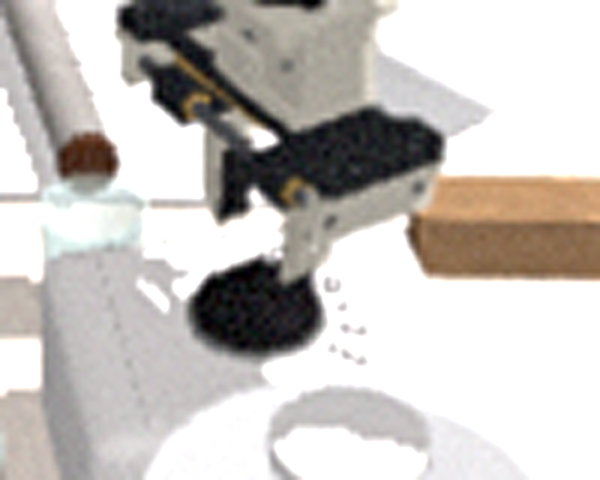

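The jaws straddle the dial: skirt centre at crop (256,310), predicted axis about (259,301), which leaves 1–2 mm of error. I'll lower and grip.

Emit:
carry_out --commands '[[[0,0,0.016],0,0.6],[[0,0,0.015],0,0.6],[[0,0,0],0,0.6],[[0,0,0],0,0.0],[[0,0,0],0,0.0],[[0,0,0],0,0.0],[[0,0,0],0,0.0],[[0,0,0],0,0.0],[[0,0,0],0,0.0]]' --newtons 30

```text
time: 7.2
tool_pos: [0.4793, -0.1693, 0.1609]
tool_rot: [3.141, -0.0, 0.621]
contact_force: [1.4, -1.6, -0.1]
opening: 0.0136
grip_force: 30.0
```

Run:
```python
from h import *
s=robot.observe(); print({k:np.round(s[k],3) for k in("time","tool_pos","tool_rot","contact_force","torque","opening","grip_force","qpos")})
```

```text
{'time': np.float64(7.2), 'tool_pos': array([ 0.479, -0.169,  0.161]), 'tool_rot': array([ 3.141, -0.   ,  0.621]), 'contact_force': array([ 1.38 , -1.6  , -0.064]), 'torque': array([-0.373, -0.015,  0.034]), 'opening': np.float64(0.014), 'grip_force': np.float64(29.987), 'qpos': array([-0.49 ,  0.396,  1.692, -0.   ,  1.053,  0.46 ])}
```

Emit:
carry_out --commands '[[[0,0,0],-0.1,0],[[0,0,0],-0.1,0],[[0,0,0],-0.1,0],[[0,0,0],-0.1,0],[[0,0,0],-0.03,0],[[0,0,0],0,0],[[0,0,0],0,0],[[0,0,0],0,0]]' --newtons 40

```text
time: 8.2
tool_pos: [0.48, -0.1699, 0.1609]
tool_rot: [3.139, 0.0, 1.05]
contact_force: [4.0, -4.0, -3.0]
opening: 0.0138
grip_force: 40.0
```

Run:
```python
from h import *
s=robot.observe(); print({k:np.round(s[k],3) for k in("time","tool_pos","tool_rot","contact_force","torque","opening","grip_force","qpos")})
```

```text
{'time': np.float64(8.2), 'tool_pos': array([ 0.48 , -0.17 ,  0.161]), 'tool_rot': array([3.139, 0.   , 1.05 ]), 'contact_force': array([ 3.978, -4.023, -3.015]), 'torque': array([-0.734, -0.401, -0.236]), 'opening': np.float64(0.014), 'grip_force': np.float64(40.033), 'qpos': array([-0.491,  0.396,  1.691, -0.   ,  1.051,  0.03 ])}
```

The 0.24 N m torque matches the pulse spring. Release and let it spring back.

Emit:
carry_out --commands '[[[0,0,0],0,0.7],[[0,0,0],0,0.7],[[0,0,0],0,0.7],[[0,0,0],0,0.7],[[0,0,0],0,0.7],[[0,0,0],0,0.7],[[0,0,0],0,0.7],[[0,0,0],0,0.7],[[0,0,0],0,0.7],[[0,0,0],0,0.7]]'

```text
time: 9.45
tool_pos: [0.4791, -0.169, 0.1607]
tool_rot: [3.142, -0.0, 1.051]
contact_force: [0.2, -0.7, 0.7]
opening: 0.0639
grip_force: 0.0
```

Run:
```python
from h import *
s=robot.observe(); print({k:np.round(s[k],3) for k in("time","tool_pos","tool_rot","contact_force","torque","opening")})
P=robot.read_camera("side")
for n,z in dict(dial_grip=.154,dial_pointer=.167).items():
    for d in robot.tip_of(P,n)[:2]: print(n,np.round(d["at"],1),round(d["p"],2),atz(P,d["at"],z).round(4))
for a in(-.4,0,.4): 
    y=.621-a; print(a,(proj(P,[.4795-.034*np.cos(y),-.1695-.034*np.sin(y),.167])-[310,90])*6)
a=P["pixels"][90:170,310:410,::-1]
cv2.imwrite("pics/crop5.png",cv2.convertScaleAbs(cv2.resize(a,None,fx=6,fy=6,interpolation=cv2.INTER_CUBIC),alpha=1.5))
```

```text
{'time': np.float64(9.45), 'tool_pos': array([ 0.479, -0.169,  0.161]), 'tool_rot': array([ 3.142, -0.   ,  1.051]), 'contact_force': array([ 0.216, -0.662,  0.676]), 'torque': array([-0.061,  0.11 , -0.054]), 'opening': np.float64(0.064)}
dial_grip [355.1 136.3] 0.83 [ 0.4736 -0.1711  0.154 ]
dial_pointer [362.1 128. ] 0.73 [ 0.452  -0.2001  0.167 ]
-0.4 [294.53058303 228.96391488]
0 [312.84272692 239.89970122]
0.4 [323.22683836 254.05914705]
```

View pics/crop5.png

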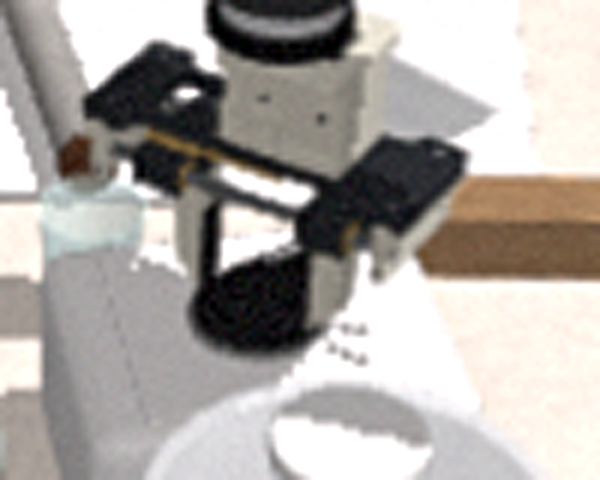

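The jaws are open around the dial. The network puts the pointer at crop (313,228), nearest the off prediction (313,240), so it sprang back. Next: turn back, grip again, and turn clockwise.

Emit:
carry_out --commands '[[[0,0,0],0.15,0.7],[[0,0,0],0.15,0.7],[[0,0,0],0.13,0.7],[[0,0,0],0,0.7],[[0,0,0],0,0],[[0,0,0],0,0],[[0,0,0],0,0],[[0,0,0],0,0],[[0,0,0],0,0],[[0,0,0],0,0],[[0,0,0],0,0]]'

```text
time: 10.98
tool_pos: [0.4793, -0.1693, 0.1607]
tool_rot: [3.141, -0.0, 0.621]
contact_force: [1.5, -2.7, -1.0]
opening: 0.0139
grip_force: 40.0
```

Emit:
carry_out --commands '[[[0,0,0],0.1,0],[[0,0,0],0.1,0],[[0,0,0],0.1,0],[[0,0,0],0.1,0],[[0,0,0],0.1,0],[[0,0,0],0.1,0],[[0,0,0],0.1,0],[[0,0,0],0.1,0],[[0,0,0],0.1,0],[[0,0,0],0.1,0],[[0,0,0],0.1,0],[[0,0,0],0.1,0],[[0,0,0],0.03,0],[[0,0,0],0,0],[[0,0,0],0,0],[[0,0,0],0,0]]'

```text
time: 12.98
tool_pos: [0.4793, -0.1669, 0.1607]
tool_rot: [-3.139, 0.002, -0.609]
contact_force: [2.2, 7.6, 0.9]
opening: 0.0137
grip_force: 40.0
```

Run:
```python
from h import *
s=robot.observe(); print({k:np.round(s[k],3) for k in("time","tool_pos","tool_rot","contact_force","torque","opening","grip_force","qpos")})
P=robot.read_camera("side")
for n,z in dict(dial_grip=.154,dial_pointer=.167).items():
    for d in robot.tip_of(P,n)[:2]: print(n,np.round(d["at"],1),round(d["p"],2),atz(P,d["at"],z).round(4))
for a in(.8,1.2): 
    y=.621-a; print(a,(proj(P,[.4795-.034*np.cos(y),-.1695-.034*np.sin(y),.167])-[310,90])*6)
a=P["pixels"][90:170,310:410,::-1]
cv2.imwrite("pics/crop6.png",cv2.convertScaleAbs(cv2.resize(a,None,fx=6,fy=6,interpolation=cv2.INTER_CUBIC),alpha=1.5))
```

```text
{'time': np.float64(12.975), 'tool_pos': array([ 0.479, -0.167,  0.161]), 'tool_rot': array([-3.139e+00,  2.000e-03, -6.090e-01]), 'contact_force': array([2.226, 7.647, 0.947]), 'torque': array([ 1.307, -0.238,  0.307]), 'opening': np.float64(0.014), 'grip_force': np.float64(40.038), 'qpos': array([-0.488,  0.396,  1.693,  0.004,  1.055,  1.689])}
dial_grip [354.3 137.3] 0.44 [ 0.4762 -0.1656  0.154 ]
dial_grip [347.8 173.8] 0.27 [0.4929 0.0102 0.154 ]
dial_pointer [362.8 137.1] 0.72 [ 0.4499 -0.1515  0.167 ]
0.8 [323.90240241 269.29076113]
1.2 [314.5515891 283.1842976]
```

View pics/crop6.png

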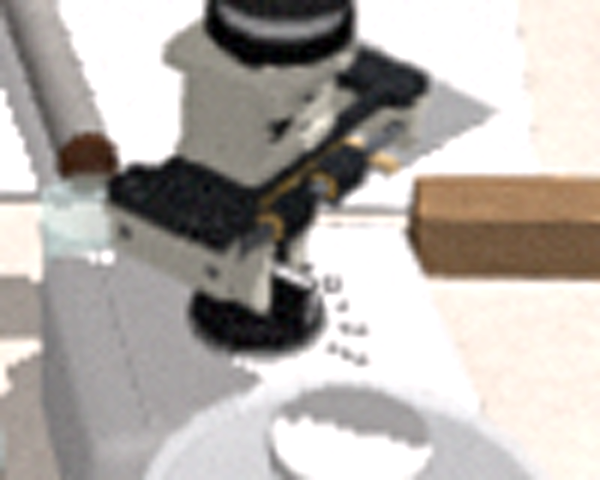

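The pointer is found at crop (317,283), against (315,283) predicted for full speed. The 0.3 N m torque shows the spring is loaded, with a flat 40 N grip, so I'm handing in.

```bash
python3 -c "
from cell import robot
print(robot.hand_in())"
```

```text
the job is handed in; nothing more can be done
None
```

The dial was pulsed, let spring back to off, then turned to full speed and held there at a 40 N grip when I handed the job in at about 13 s; no verdict was returned, and I did not re-check the loose things with the cameras at the end.

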